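Load the desktop polisher and set its pull-to-set dial

TASK

Nest the empty stainless steel cup upright and fully home in the polisher's tapered socket and let go of it. Then set the polisher's safety dial: pull the dial straight out to unlock it, turn it clockwise from the red band to the green band, feel along the green band for the hidden notch where the dial will go in again, push it fully home there and let go. Leave everything else on the desk where it is.

Things in the scene. Friction and masses are not known exactly. Their poses are not given: they have to be found in the camera images.
- cup: Empty stainless steel cup, open top, loose on the desk left or right of the polisher. 100 mm tall, tapered: outside diameter 44 mm at the foot, 67 mm at the rim, 61 mm at 75 mm above the foot; wall 2.5 mm; about 130 g. Origin: centre of its underside, z up.
- socket (a point): Centre of the inner floor of the polisher's dark tapered cup socket, 20 mm above the desk. The cup is home when its foot stands on this floor; the matching taper centres it on the way down (1.2 mm play all round when home). Inside diameter 47 mm at the floor, 58 mm at the mouth. z up, x to the polisher's back, y to its left.
- socket_mouth (a point): Centre of the socket's mouth, 46 mm above its floor and 66 mm above the desk; outside diameter there 70 mm. To its right (-y of the polisher), 85 mm from its centre, begins the cream console that carries the dial, up to 123 mm above the desk.
- dial_grip (a point): Middle of the dial's teal finger bar (60 long, 18 wide, 37 mm proud of a dark round skirt of 64 mm diameter), on the turning axis, 13 mm below the bar's top, 24 mm above the skirt; moves with the dial. z: pulling and turning axis, out of the sloping console, 35 degrees from vertical, leaning towards the robot; x: along the bar to its white-lined pointer end; y: across the 18 mm width.
- green_mark (a point): Middle of the green band on the console's slope, 52 mm from the dial's axis. The notch that lets the dial back in is hidden inside; its middle lies anywhere within 0.22 rad either side of this point (different every time, not measured), and the blunt pin drops in only within about 0.08 rad of that middle. Search with gentle pushes, about 8 N, at angles 0.13 rad apart or closer.
- red_mark (a point): Middle of the red band on the slope, 52 mm from the dial's axis, left of the green band as the robot sees it: the parked, locked setting.
- dial_pull (a joint): How far the dial is pulled out, m: 0 fully in, 0.014 fully out. No spring; about 3 N of friction holds it where it is left. Pushed in, a pin locks it: it only wags near the red band (from -0.28 to between 0.24 and 0.68 rad). It must be out by more than 8 mm to turn to the green band; anywhere off the notch, pushing in meets a hard stop 7 to 8 mm out.
- dial_turn (a joint): Angle of the dial, rad, growing clockwise seen from outside (turning about minus z of dial_grip). 0: pointer at the middle of the red band (starts within 0.2 of it); 1.15: pointer at the middle of the green band; end stops at -0.28 and 1.62. Turning friction about 0.05 N m. The bar may be let go and regrasped with the dial out.
- dice_mid (a point): Bystander: middle of a chunky red plastic dice, 60 mm cube, loose on the desk, on the other side of the polisher from the cup.
- pencil_pot: Bystander: beige ceramic pot of pencils, 88 mm across, 95 mm tall (pencils up to about 220 mm), at the back right. Origin: centre of its underside.
- clothes_peg: Bystander: wooden clothes peg with a spring, 75 mm long, lying near the robot in front of the polisher. Origin: centre of its underside.
- mug: Bystander: white mug, 80 mm across, 90 mm tall, on the right. Origin: centre of its underside.
Things that resemble listed ones, but are neither listed nor needed, are in the scene too. What is shaped like the cup but pink or purple is not meant.

How it is judged:
On the way, in this order (a step that is already met when the one before it is completed fails the run):
1. the cup stands fully home and upright in the socket, let go (horizontal distance between cup and socket below 0.004 m and z of cup in the frame of socket below 0.004 m and angle between cup's own z axis and vertical below 0.08 rad and contact force between cup and the fingers below 0.1 N), for 0.2 s.
2. the dial is pulled out to unlock it while still near the red band (value of joint dial_pull above 0.0085 m and value of joint dial_turn below 0.4 rad), for 0.05 s.
3. the dial, still out, is turned to the green band (value of joint dial_pull above 0.006 m and value of joint dial_turn above 0.78 rad), for 0.05 s.
4. the dial is pushed fully back in at the green band (value of joint dial_pull below 0.0025 m and value of joint dial_turn between 0.8 and 1.5 rad), for 0.1 s.
At the end, for the whole second after the job is handed in: The cup stands in the socket, centred within 4 mm, its foot within 4 mm of the socket's floor, upright within 0.08 rad and at rest; the dial is pushed in to within 2.5 mm and its angle is 0.8 to 1.5 rad (the notch in the green band); nothing is held (all of step 4 and horizontal distance between cup and socket below 0.004 m and z of cup in the frame of socket below 0.004 m and angle between cup's own z axis and vertical below 0.08 rad and linear speed of cup below 0.02 m/s); the robot touches nothing.
It fails at once if a bystander (dice, pencil pot, clothes peg or mug) is moved by more than 25 mm (distance of any of dice_mid, pencil_pot, clothes_peg, mug from where it was at the start of the episode above 0.025 m).
It fails at once if the cup is tipped over (more than 60 degrees) (angle between cup's own z axis and vertical above 1.05 rad).
It also fails if it takes over 61 s, if anything falls off the work surface, if the arm or the gripper's body presses on something with over 40 N, if the wrist force passes 120 N, or if a joint passes its speed limit or range.

ROBOT

A 6-joint arm with a two-finger parallel gripper is mounted at the origin on the work surface. World frame = base frame: x ahead of the robot, y to its left, z up, the work surface at z = 0. Lengths are in m, angles in rad, forces in N, time in s.
With the tool pointing down it reaches from about 0.375 to 0.9 m from the base axis. Payload 3.1 kg.
Tool frame: the origin (TCP) lies between the finger pads; the fingertips stand 11 mm ahead of it and the grasp point (between the pads) lies 8 mm behind it; z points along the fingers, y is the direction in which the jaws open and shut (so a half turn about z gives the same grasp; the last joint's range is limited). The gripper opens to 85 mm and grips with 20 to 120 N. Pads are 22 mm wide; open, the fingers measure 114 mm over their backs; the gripper's body (76 mm by 85 mm) begins 54 mm behind the grasp point. The pads swing forward as they close: fully open they stand 13 mm farther back than shut.
Start: joints at [-1.345, 0.527, 1.433, -0, 1.181, -0.178], TCP at [0.246, -0.574, 0.242] pointing down, gripper open.
Joint ranges: [-3.08, 3.08], [-0.75, 2.2], [0.22, 2.44], [-1.43, 4.57], [0, 2.65], [-2.85, 2.85]. Speed limits (rad/s): [2.79, 2.79, 3.14, 3.14, 3.14, 3.14].

INTERFACE

Orientations are given as a unit quaternion [x, y, z, w].
In Python, from station import manip gives the robot as it stands.
- The arm moves only by the tool move_arm, never from a script. Its argument "deltas" is a list of rows, each a list of 5 numbers: the shift along the tool's x, y, z in units of 40 cm (1.0 is 40 cm), then the turn about the tool's z in units of 0.5 rad (1.0 is 0.5 rad), then the opening in per cent of the stroke, from 0 (shut) to 100 (fully open). In form: [[x, y, z, twist, grip], ...]. A call has exactly 8 rows; each row is the pose to reach, as a shift and turn from the pose commanded when the call began, along the tool's axes at that moment; what a row does not reach only later rows make up. A row lasts 1/12 s, in which the tool goes at most 41.7 mm and 7.16 degrees, less where a joint would pass 70% of its speed; a pose out of reach is approached as far as the arm can. A call with a number of a shift or a turn outside -1 to 1 is refused whole. A call with a gripper value outside its range is refused whole. The fingers move at their own pace and stop on an object; "force" is the grip in N (left out, the last holds). Time passes only in rows, so rows that repeat a pose let the fingers close, or fill a call up. It gives the time, the measured TCP pose, the force and the opening at its end, in the units of the state.
- manip.sense(): the state, without advancing time (a new reading comes with each control period).
- manip.snapshot(name): name is "scene" or "side" or "wrist"; returns (picture, depth): 384x512x3 uint8, red, green, blue; 384x512 float32, m along the optical axis (not along the pixel's ray), 0 where there is no reading.
- manip.get_calibration(name): a dict with "vfov" (degrees; the focal length in pixels is half the picture's height over the tangent of half this angle, whatever the lens; pixels are square), "cx", "cy" (the principal point, pixels), "D" ([k1, k2, p1, p2, k3] as OpenCV has them; the pictures are not rectified), "pose" (4x4, takes a point from camera to world coordinates). Camera axes: x right, y down, z forward; pixel columns grow to the right and rows downward; lengths in m; the calibration is good to about 2 mm. A picture is of the moment at which its call begins: read the wrist's pose just before it. get_calibration takes no time and is no camera call; for the wrist camera it gives the pose at the moment of the call.
- manip.sign_off(): hands the job in, once; it reports no verdict.
The state is a dict: "t": time; "q": joint angles; "qd": joint speeds; "tau": joint torques, N m; "tcp_pos": TCP position; "tool_rot": TCP orientation; "force": force on the tool from outside, world axes, zero at the start; "ft_torque": the same for the moment, N m; "finger_gap": opening from 0.0 (shut) to 1.0 (fully open).
Only numpy, scipy, OpenCV 4.12 (cv2) and the standard library are available. Lean on these libraries where they do the work, as an engineer would, in place of code of your own. Each camera call takes 0.05 s, during which the arm holds its last target.

## Working session

There is one attempt and no reset: what is moved stays moved. The work goes in short steps, Python scripts to look and compute and a tool call to move; the robot and the scene stay as the last step left them, time stands still between calls to the robot, and variables do not carry over. Pictures are saved under pics/ and viewed, and the job is handed in when it is done.

Besides the shell and the picture viewer there is one more tool, called after "Call:" by a JSON object that holds its "op" and its "data". move_arm: Moves the arm, as the interface text tells. Its arguments: {"type":"object","properties":{"deltas":{"type":"array","items":{"type":"array","items":{"type":"number"}}},"force":{"type":"number"}},"required":["deltas"]}

```bash
ls; mkdir -p pics
python3 - <<'E'
from station import manip
import cv2
s=manip.sense(); print(s)
for n in ("scene","side","wrist"):
    c=manip.get_calibration(n); print(n,c)
    p,d=manip.snapshot(n)
    import numpy as np
    np.savez(f"pics/{n}0.npz",p=p,d=d,**{k:np.array(v) for k,v in c.items()})
    cv2.imwrite(f"pics/{n}0.png",p[:,:,::-1])
E
```

```text
pics
{'t': 0.0, 'q': array([-1.34448732e+00,  5.28491148e-01,  1.43392131e+00,  2.12083782e-05,
        1.18140554e+00, -1.78495817e-01]), 'qd': array([ 3.03700082e-04,  3.94088424e-04, -6.53672030e-04, -2.00534206e-04,
        6.61386352e-05,  5.93133086e-04]), 'tau': array([-4.26167608e-04, -4.42356205e+01, -1.78026903e+01, -2.98369832e-04,
        8.58134095e-03,  1.82617057e-06]), 'tcp_pos': array([ 0.24602378, -0.57377494,  0.24131221]), 'tool_rot': array([ 9.79586670e-01,  2.01019199e-01, -1.67946290e-05, -1.11259024e-03]), 'force': array([-0.18583862, -0.01384272,  0.00149147]), 'ft_torque': array([-0.0140429 ,  0.01249913,  0.02137241]), 'finger_gap': 1.001515258321834}
scene {'vfov': 53.4753454885465, 'cx': 254.19919443156357, 'cy': 190.4918664798838, 'D': array([-0.03545962,  0.        ,  0.        ,  0.        ,  0.        ]), 'pose': array([[ 0.37996495,  0.57714964, -0.72285886,  1.24290899],
       [ 0.92498452, -0.24172176,  0.29321363, -0.30834672],
       [-0.00550258, -0.78004416, -0.62570027,  0.70464863],
       [ 0.        ,  0.        ,  0.        ,  1.        ]])}
side {'vfov': 45.369831427329615, 'cx': 258.03693330431395, 'cy': 193.1263718304693, 'D': array([-0.16174647,  0.        ,  0.        ,  0.        ,  0.        ]), 'pose': array([[-0.97955536, -0.11811784,  0.16284798,  0.30186899],
       [-0.20113261,  0.59158828, -0.78074899,  1.02771395],
       [-0.00411858, -0.7975409 , -0.60325082,  0.89880378],
       [ 0.        ,  0.        ,  0.        ,  1.        ]])}
wrist {'vfov': 65.52116823309035, 'cx': 260.1864193272388, 'cy': 194.0296853930867, 'D': array([-0.00605674,  0.        ,  0.        ,  0.        ,  0.        ]), 'pose': array([[ 0.39333208, -0.88619387, -0.24484751,  0.30709203],
       [-0.91938965, -0.38015082, -0.10103478, -0.54864692],
       [-0.00354258,  0.26485049, -0.96428298,  0.37332745],
       [ 0.        ,  0.        ,  0.        ,  1.        ]])}
```

View pics/scene0.png

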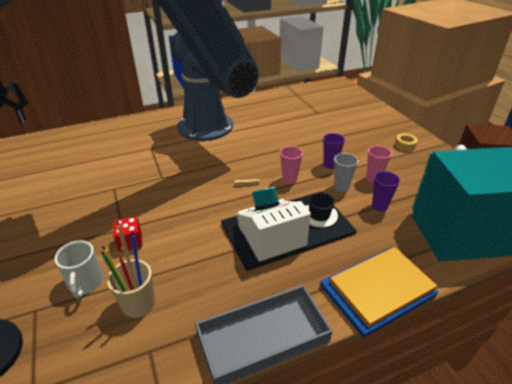

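View pics/side0.png

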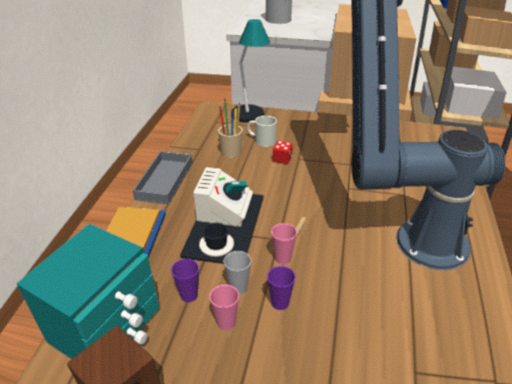

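View pics/wrist0.png

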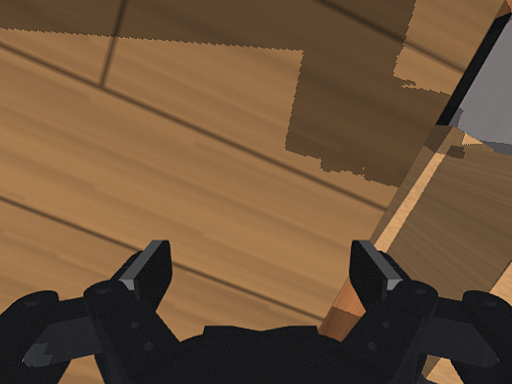

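```bash
cat > h.py <<'E'
import numpy as np, cv2
from station import manip
def load(n):
    z=np.load(n); return z['p'],z['d'],{k:z[k] for k in('vfov','cx','cy','D','pose')}
def snap(n,name):
    c=manip.get_calibration(n); p,d=manip.snapshot(n)
    np.savez(f"pics/{name}.npz",p=p,d=d,**{k:np.array(v) for k,v in c.items()})
    cv2.imwrite(f"pics/{name}.png",p[:,:,::-1]); return p,d,c
def K(c,h=384):
    f=h/2/np.tan(np.radians(float(c['vfov']))/2)
    return np.array([[f,0,float(c['cx'])],[0,f,float(c['cy'])],[0,0,1]])
def cloud(d,c):
    h,w=d.shape; v,u=np.mgrid[:h,:w]
    pts=np.stack([u,v],-1).reshape(-1,1,2).astype(np.float64)
    n=cv2.undistortPoints(pts,K(c),np.array(c['D'])).reshape(h,w,2)
    P=np.concatenate([n*d[...,None],d[...,None]],-1)
    T=c['pose']; W=P@T[:3,:3].T+T[:3,3]
    W[d<=0]=np.nan
    return W
def proj(X,c):
    T=np.linalg.inv(c['pose']); X=np.atleast_2d(X); P=X@T[:3,:3].T+T[:3,3]
    return cv2.projectPoints(P,np.zeros(3),np.zeros(3),K(c),np.array(c['D']))[0].reshape(-1,2)
def crop(p,x0,y0,x1,y1,s,name,draw=None):
    q=p[y0:y1,x0:x1,::-1]; cv2.imwrite(f"pics/{name}.png",cv2.resize(q,None,fx=s,fy=s,interpolation=cv2.INTER_CUBIC))
E
python3 - <<'E'
from h import *
for n in('scene','side'):
    p,d,c=load(f'pics/{n}0.npz'); W=cloud(d,c)
    if n=='side': L=dict(cup=(237,258),pinkA=(284,230),pinkB=(225,294),purA=(186,268),purB=(281,276),dice=(283,147),sock=(215,232),dial=(236,187),desk=(330,250),peg=(301,227))
    else: L=dict(cup=(345,160),dice=(128,225),sock=(321,200),dial=(265,197),peg=(247,183),mug=(75,262),pot=(130,290))
    for k,(u,v) in L.items(): print(n,k,np.round(W[v,u],3))
p,d,c=load('pics/side0.npz'); crop(p,140,150,320,330,4,'sidecrop')
p,d,c=load('pics/scene0.npz'); crop(p,210,130,410,270,4,'scenecrop')
E
```

```text
scene cup [0.49  0.284 0.078]
scene dice [ 0.504 -0.342  0.06 ]
scene sock [0.585 0.153 0.042]
scene dial [ 0.594 -0.017  0.114]
scene peg [0.395 0.012 0.007]
scene mug [ 0.547 -0.476  0.029]
scene pot [ 0.717 -0.364  0.078]
side cup [0.521 0.239 0.077]
side pinkA [0.422 0.113 0.079]
side pinkB [0.522 0.354 0.071]
side purA [0.639 0.291 0.07 ]
side purB [0.404 0.272 0.072]
side dice [ 0.496 -0.332  0.063]
side sock [0.616 0.114 0.038]
side dial [0.58  0.002 0.119]
side desk [0.294 0.088 0.004]
side peg [0.386 0.012 0.008]
```

View pics/sidecrop.png

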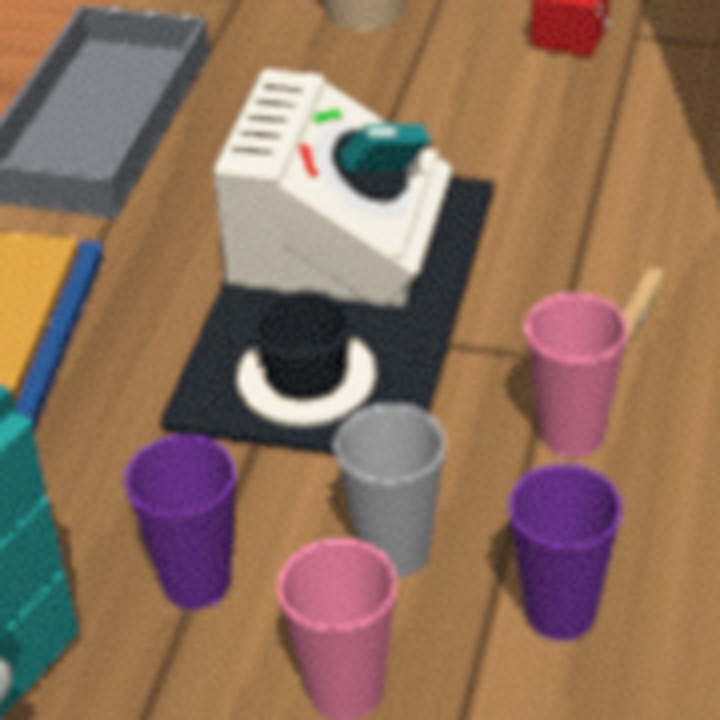

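View pics/scenecrop.png

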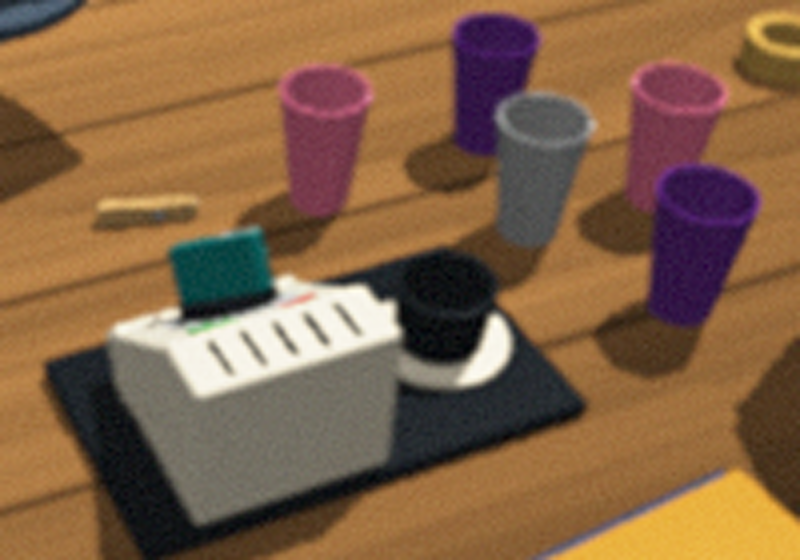

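Run:
```python
from h import *
from scipy.optimize import least_squares
for n in('scene','side'):
    p,d,c=load(f'pics/{n}0.npz'); W=cloud(d,c); hsv=cv2.cvtColor(p,cv2.COLOR_RGB2HSV).astype(int)
    desk=(abs(W[...,0]-.33)<.05)&(abs(W[...,1]-.1)<.05); print(n,'desk z',np.nanmedian(W[desk][:,2]))
    def cup(x0,y0,r0,k,zlo,zhi,mask,zoff=0):
        m=mask&(np.hypot(W[...,0]-x0,W[...,1]-y0)<.055)&(W[...,2]>zlo)&(W[...,2]<zhi)
        Q=W[m]
        # outer points facing camera
        cam=c['pose'][:3,3]
        f=lambda a: np.hypot(Q[:,0]-a[0],Q[:,1]-a[1])-(r0+k*(Q[:,2]-zoff))
        a=[x0,y0]
        for i in range(5):
            dv=np.array(a)-cam[:2]; side=((Q[:,:2]-a)@dv)<0
            Q=Q[side]
            Q=Q
            r=least_squares(f,a,loss='soft_l1',f_scale=.002); a=r.x
        return a,np.std(r.fun),len(Q)
    gray=(hsv[...,1]<60)
    print(n,'cup',cup(.505,.262,.022,.115,.01,.095,gray))
    dark=(hsv[...,2]<60)
    print(n,'sock',cup(.60,.134,.0275,.0075/.046,.025,.064,dark,.02))
    # rim of cup
    m=gray&(np.hypot(W[...,0]-.505,W[...,1]-.262)<.05)&(W[...,2]>.094); print('rim',np.nanmean(W[m],0),m.sum(),np.nanmax(W[m][:,2]))
    # bystander tall cups
    for nm,m in (('pink',((hsv[...,0]>160)&(hsv[...,1]>80)&(W[...,2]>.03)&(W[...,1]>0))),('pur',((hsv[...,0]>125)&(hsv[...,0]<150)&(hsv[...,1]>80)&(W[...,2]>.03)))):
        cc=cv2.connectedComponentsWithStats(m.astype('uint8'))
        for i in range(1,cc[0]):
            if cc[2][i][4]>150:
                q=W[cc[1]==i]; q=q[q[:,2]>.085]; print(nm,cc[3][i].round(),np.round(q[:,:2].min(0),3),np.round(q[:,:2].max(0),3),q[:,2].max())
    for nm,m in (('red',((hsv[...,0]<5)|(hsv[...,0]>175))&(hsv[...,1]>140)&(W[...,2]>.06)),('green',(abs(hsv[...,0]-60)<12)&(hsv[...,1]>120)&(W[...,2]>.06)),('teal',(abs(hsv[...,0]-88)<8)&(hsv[...,1]>100)&(W[...,2]>.08))):
        m=m&(np.hypot(W[...,0]-.6,W[...,1]+.0)<.13)
        print(nm,m.sum(),np.round(np.nanmean(W[m],0),4),np.round(W[m].min(0),3),np.round(W[m].max(0),3)) if m.any() else 0
```

```text
scene desk z 0.0001085796580330145
scene cup (array([0.5126687 , 0.26898626]), np.float64(0.0013364913161857369), 375)
scene sock (array([0.60922883, 0.13673321]), np.float64(0.0012872658088889431), 203)
rim [0.51410764 0.26670703 0.09776962] 106 0.10289357722972203
pink [290. 160.] [0.386 0.109] [0.457 0.176] 0.10199331316320903
pink [378. 159.] [0.484 0.346] [0.55  0.414] 0.10130096346870443
pur [332. 146.] [0.368 0.264] [0.435 0.328] 0.10252914356843257
pur [384. 187.] [0.598 0.285] [0.664 0.352] 0.10212556822976293
teal 349 [ 0.5928 -0.016   0.1132] [ 0.565 -0.039  0.087] [0.62  0.01  0.139]
side desk z 0.0018402415962611718
side cup (array([0.51236012, 0.26796964]), np.float64(0.0010186432990889128), 367)
side sock (array([0.60692814, 0.13677179]), np.float64(0.0013839410781752806), 179)
rim [0.5139773  0.26839208 0.09895318] 165 0.10489381556694288
pink [283. 240.] [0.388 0.109] [0.451 0.178] 0.10337241264914698
pink [224. 303.] [0.483 0.349] [0.548 0.416] 0.10385608503083832
pur [186. 276.] [0.596 0.288] [0.663 0.355] 0.1042244937084631
pur [280. 284.] [0.369 0.265] [0.432 0.332] 0.10417313062354083
red 8 [0.6339 0.0167 0.1118] [0.63  0.009 0.105] [0.638 0.026 0.116]
green 8 [ 0.6359 -0.0399  0.1124] [ 0.63  -0.049  0.108] [ 0.641 -0.031  0.116]
teal 177 [ 0.5852 -0.002   0.1137] [ 0.556 -0.031  0.085] [0.617 0.016 0.134]
```

```bash
cat >> h.py <<'E'
from scipy.spatial.transform import Rotation as Ro
# commanded pose tracked in cmd.npy: x y z yaw
def getcmd():
    return np.load('cmd.npy')
def meas():
    s=manip.sense(); R=Ro.from_quat(s['tool_rot']).as_matrix(); 
    return np.r_[s['tcp_pos'],np.arctan2(R[1,0],R[0,0])],s
def setcmd(c): np.save('cmd.npy',c)
def delta(target,base=None):
    """target x,y,z,yaw -> units"""
    b=getcmd() if base is None else base
    D=np.array(target[:3])-b[:3]; ca,sa=np.cos(b[3]),np.sin(b[3])
    tx=D[0]*ca+D[1]*sa; ty=D[0]*sa-D[1]*ca; tz=-D[2]
    tw=-(target[3]-b[3])
    u=np.r_[np.array([tx,ty,tz])/.4, tw/.5]
    print('delta',np.round(u,4),'len mm',np.linalg.norm(D)*1000,'rows',np.linalg.norm(D)/.0417)
    return u
def apply(u):
    """u = final row commanded (4 numbers): update command"""
    b=getcmd(); ca,sa=np.cos(b[3]),np.sin(b[3]); t=np.array(u[:3])*.4
    n=np.array([b[0]+t[0]*ca+t[1]*sa,b[1]+t[0]*sa-t[1]*ca,b[2]-t[2],b[3]-u[3]*.5]); setcmd(n); return n
def status():
    m,s=meas(); print('t %.2f'%s['t'],'meas',np.round(m,4),'cmd',np.round(getcmd(),4),'F',np.round(s['force'],1),'gap %.3f'%s['finger_gap'],'q',np.round(s['q'],2))
E
python3 - <<'E'
from h import *
m,s=meas(); print(m); setcmd(m)
delta([.40,-.26,.29,.55])
delta([.56,.05,.32,.645])
E
```

```text
[ 0.24606662 -0.57396396  0.24155596  0.40479894]
delta [ 0.6629 -0.5699 -0.1211 -0.2904] len mm 353.00945576451727 rows 8.465454574688662
delta [ 1.3357 -1.1247 -0.1961 -0.4804] len mm 702.8788318716518 rows 16.855607478936495
```

Call:
{"op": "move_arm", "data": {"deltas": [[0.04,-0.035,-0.01,-0.02,100],[0.12,-0.1,-0.03,-0.06,100],[0.2,-0.17,-0.05,-0.1,100],[0.28,-0.24,-0.06,-0.14,100],[0.36,-0.31,-0.08,-0.18,100],[0.44,-0.38,-0.09,-0.22,100],[0.52,-0.44,-0.1,-0.26,100],[0.6,-0.51,-0.12,-0.3,100]]}}

```text
t: 0.82
tcp_pos: [0.3843, -0.2953, 0.289]
tool_rot: [0.962, 0.274, -0.0, -0.001]
force: [1.4, 0.2, 0.2]
finger_gap: 1.0
```

Run:
```python
from h import *
apply([.6,-.51,-.12,-.3]); status(); delta([.56,.05,.32,.645])
```

```text
t 0.82 meas [ 0.3843 -0.2953  0.289   0.5552] cmd [ 0.3863 -0.2919  0.2896  0.5548] F [1.4 0.2 0.2] gap 1.000 q [-0.89  0.28  1.72  0.    1.15  0.13]
delta [ 0.8194 -0.4979 -0.0761 -0.1804] len mm 384.71472638332096 rows 9.225772814947746
```

Call:
{"op": "move_arm", "data": {"deltas": [[0.09,-0.055,-0.01,-0.02,100],[0.17,-0.1,-0.02,-0.04,100],[0.25,-0.15,-0.03,-0.06,100],[0.33,-0.2,-0.04,-0.08,100],[0.41,-0.25,-0.05,-0.1,100],[0.49,-0.3,-0.06,-0.12,100],[0.57,-0.35,-0.07,-0.15,100],[0.65,-0.4,-0.08,-0.18,100]]}}

```text
t: 1.48
tcp_pos: [0.5209, -0.0225, 0.3214]
tool_rot: [0.948, 0.317, -0.0, -0.0]
force: [0.6, -0.9, 0.6]
finger_gap: 1.001
```

Run:
```python
from h import *
apply([.65,-.4,-.08,-.18]); status(); delta([.55,.06,.34,.645])
```

```text
t 1.48 meas [ 0.5209 -0.0225  0.3214  0.6457] cmd [ 0.523  -0.019   0.3216  0.6448] F [ 0.6 -0.9  0.6] gap 1.001 q [-0.26  0.3   1.59 -0.    1.26  0.67]
delta [ 0.1725 -0.1173 -0.0461 -0.0004] len mm 85.45631693584498 rows 2.0493121567348913
```

Call:
{"op": "move_arm", "data": {"deltas": [[0.07,-0.05,-0.02,0,100],[0.12,-0.09,-0.035,0,100],[0.15,-0.11,-0.045,0,100],[0.17,-0.12,-0.05,0,100],[0.17,-0.12,-0.05,0,100],[0.17,-0.12,-0.05,0,100],[0.17,-0.12,-0.05,0,100],[0.17,-0.12,-0.05,0,100]]}}

```text
t: 2.15
tcp_pos: [0.5457, 0.0536, 0.3408]
tool_rot: [0.949, 0.316, -0.001, -0.0]
force: [-0.3, 0.4, -0.3]
finger_gap: 1.005
```

Run:
```python
from h import *
apply([.17,-.12,-.05,0]); status(); p,d,c=snap('wrist','w1')
```

```text
t 2.15 meas [0.5457 0.0536 0.3408 0.6431] cmd [0.5485 0.0603 0.3416 0.6448] F [-0.3  0.4 -0.3] gap 1.005 q [-0.11  0.32  1.5  -0.    1.33  0.82]
```

View pics/w1.png

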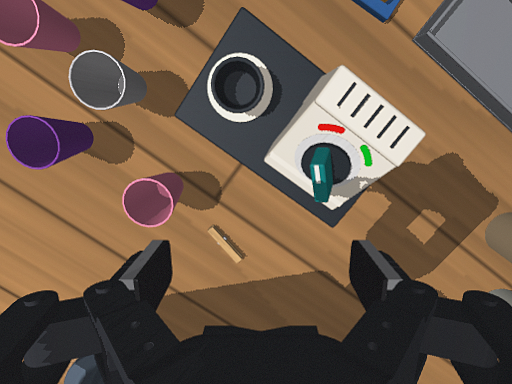

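Run:
```python
from h import *
from scipy.optimize import least_squares
m,s=meas(); print(m); setcmd(m)
p,d,c=load('pics/w1.npz'); W=cloud(d,c); hsv=cv2.cvtColor(p,cv2.COLOR_RGB2HSV).astype(int)
crop(p,250,50,440,240,4,'w1crop')
for nm,m in (('red',((hsv[...,0]<8)|(hsv[...,0]>172))&(hsv[...,1]>140)&(W[...,2]>.07)),('green',(abs(hsv[...,0]-60)<14)&(hsv[...,1]>120)&(W[...,2]>.06)),('teal',(abs(hsv[...,0]-88)<10)&(hsv[...,1]>100)&(W[...,2]>.08))):
    m=m&(np.hypot(W[...,0]-.6,W[...,1]+.0)<.13)
    v,u=np.nonzero(m); print(nm,m.sum(),u.mean(),v.mean(),np.round(np.nanmean(W[m],0),4),np.round(W[m].min(0),3),np.round(W[m].max(0),3))
# slope plane: cream points
cream=(hsv[...,1]<60)&(hsv[...,2]>130)
m=cream&(abs(W[...,0]-.6)<.09)&(W[...,2]>.07)&(W[...,2]<.118)&(abs(W[...,1]+.01)<.08)
Q=W[m]
best=None
rng=np.random.default_rng(0)
for i in range(500):
    t=Q[rng.choice(len(Q),3,False)]; n=np.cross(t[1]-t[0],t[2]-t[0]); l=np.linalg.norm(n)
    if l<1e-6: continue
    n/=l; n*=np.sign(n[2])
    if not .6<n[2]<.95: continue
    k=(abs((Q-t[0])@n)<.002).sum()
    if best is None or k>best[0]: best=(k,n,t[0])
k,n,t0=best; I=Q[abs((Q-t0)@n)<.0025]; c0=I.mean(0); n=np.linalg.svd(I-c0)[2][2]; n*=np.sign(n[2])
print('plane',k,len(Q),c0,n,np.degrees(np.arccos(n[2])),'yaw',np.arctan2(-n[1],-n[0]))
# top cream plane & socket mouth
dark=(hsv[...,2]<70)
for lo,hi in ((.055,.072),):
    m=dark&(np.hypot(W[...,0]-.608,W[...,1]-.137)<.045)&(W[...,2]>lo)&(W[...,2]<hi); q=W[m]
    (cx,cy),r=cv2.minEnclosingCircle((q[:,:2]*1000).astype(np.float32)); print('mouth',cx,cy,r,len(q),np.median(q[:,2]))
    f=lambda a:0
m=(hsv[...,1]<70)&(np.hypot(W[...,0]-.5125,W[...,1]-.2685)<.045)&(W[...,2]>.09); q=W[m]
(cx,cy),r=cv2.minEnclosingCircle((q[:,:2]*1000).astype(np.float32)); print('cup rim',cx,cy,r,len(q),np.median(q[:,2]))
```

```text
[0.54580516 0.05358705 0.3409284  0.64301268]
red 161 330.9192546583851 127.67701863354037 [0.6341 0.0157 0.1115] [0.625 0.002 0.105] [0.642 0.029 0.118]
green 145 366.17931034482757 154.93103448275863 [ 0.635  -0.0396  0.1115] [ 0.626 -0.053  0.105] [ 0.643 -0.026  0.118]
teal 912 321.3497807017544 173.64473684210526 [ 0.5854 -0.0085  0.1211] [ 0.528 -0.037  0.08 ] [0.615 0.094 0.405]
plane 3498 3870 [ 0.61774797 -0.00797168  0.09831639] [-0.56947581 -0.00902092  0.82195859] 34.7186603478133 yaw 0.015839418324785238
mouth 607.1891479492188 137.12518310546875 33.96952819824219 680 0.06547153492299754
cup rim 512.2396850585938 268.6954345703125 33.86125946044922 887 0.09858997076588721
```

View pics/w1crop.png

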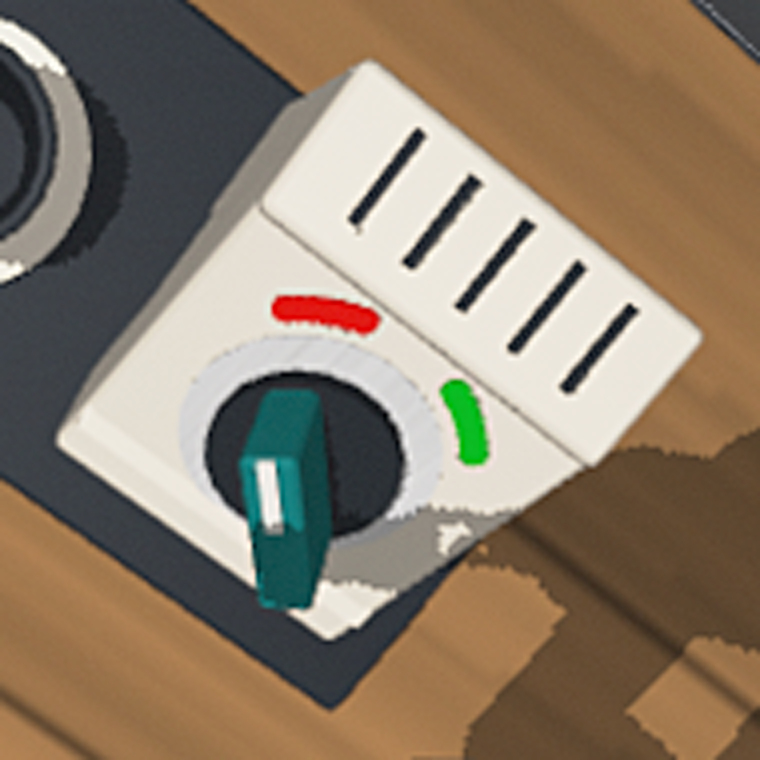

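Run:
```python
from h import *
status();delta([.5124,.2687,.20,.645])
```

```text
t 2.20 meas [0.5458 0.0536 0.3409 0.643 ] cmd [0.5458 0.0536 0.3409 0.643 ] F [-0.2 -1.   0.1] gap 1.001 q [-0.11  0.32  1.5  -0.    1.33  0.82]
delta [ 0.2556 -0.4805  0.3523 -0.004 ] len mm 259.32663045034894 rows 6.2188640395767125
```

Call:
{"op": "move_arm", "data": {"deltas": [[0.03,-0.05,0.03,0,100],[0.07,-0.13,0.08,0,100],[0.11,-0.2,0.14,0,100],[0.15,-0.28,0.2,0,100],[0.19,-0.35,0.26,0,100],[0.23,-0.43,0.31,0,100],[0.25,-0.47,0.34,0,100],[0.255,-0.48,0.35,0,100]]}}

```text
t: 2.87
tcp_pos: [0.5101, 0.2712, 0.1987]
tool_rot: [0.948, 0.318, -0.002, -0.0]
force: [0.1, 0.0, -0.4]
finger_gap: 1.001
```

Run:
```python
from h import *
apply([.255,-.48,.35,0]);status();delta([.5124,.2687,.068,.645]);snap('wrist','w2')
status()
```

```text
t 2.87 meas [0.5101 0.2712 0.1987 0.6472] cmd [0.5123 0.2684 0.2009 0.643 ] F [ 0.1  0.  -0.4] gap 1.001 q [0.3  0.52 1.59 0.   1.03 1.22]
delta [ 0.0006 -0.0005  0.3323 -0.004 ] len mm 132.92876159409985 rows 3.187740086189445
t 2.92 meas [0.5106 0.2706 0.1991 0.6469] cmd [0.5123 0.2684 0.2009 0.643 ] F [-0.4  0.6  0.5] gap 0.998 q [0.29 0.52 1.59 0.   1.03 1.22]
```

View pics/w2.png

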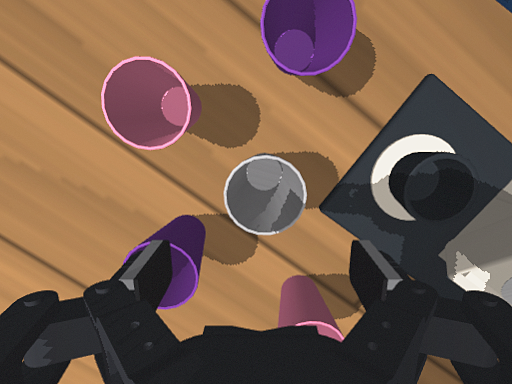

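Call:
{"op": "move_arm", "data": {"deltas": [[0,0,0,0,100],[0,0,0.04,0,100],[0,0,0.1,0,100],[0,0,0.14,0,100],[0,0,0.15,0,100],[0,0,0.15,0,100],[0,0,0.15,0,100],[0,0,0.15,0,100]]}}

```text
t: 3.58
tcp_pos: [0.5138, 0.2692, 0.1429]
tool_rot: [0.949, 0.316, 0.002, 0.0]
force: [0.2, -0.3, 0.2]
finger_gap: 0.999
```

Run:
```python
from h import *
apply([0,0,.15,0]);status();p,d,c=snap('wrist','w3');status()
W=cloud(d,c);hsv=cv2.cvtColor(p,cv2.COLOR_RGB2HSV).astype(int)
m=(hsv[...,1]<70)&(np.hypot(W[...,0]-.5125,W[...,1]-.2685)<.045)&(W[...,2]>.09)&(W[...,2]<.106); q=W[m]
(cx,cy),r=cv2.minEnclosingCircle((q[:,:2]*1000).astype(np.float32)); print('cup rim',cx,cy,r,len(q),np.median(q[:,2]))
```

```text
t 3.58 meas [0.5138 0.2692 0.1429 0.6438] cmd [0.5123 0.2684 0.1409 0.643 ] F [ 0.2 -0.3  0.2] gap 0.999 q [ 0.29  0.6   1.64 -0.    0.9   1.22]
t 3.63 meas [0.5136 0.2693 0.1429 0.6441] cmd [0.5123 0.2684 0.1409 0.643 ] F [-0.1  0.4 -0.2] gap 0.998 q [ 0.29  0.6   1.64 -0.    0.9   1.22]
cup rim 512.4884643554688 268.4049987792969 33.49105453491211 2362 0.09924167243746645
```

View pics/w3.png

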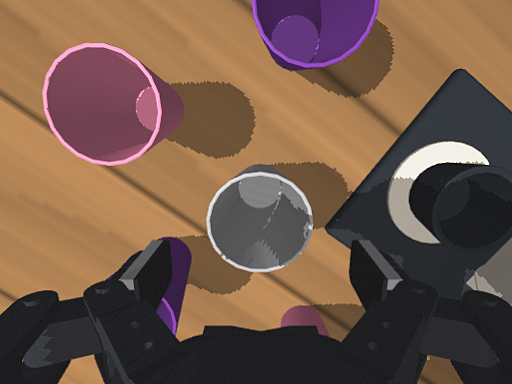

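Run:
```python
from h import *
m,s=meas();setcmd(m);delta([.5125,.2685,.068,.645])
```

```text
delta [-0.0035  0.      0.1872 -0.0018] len mm 74.8960026618848 rows 1.7960672101171415
```

Call:
{"op": "move_arm", "data": {"deltas": [[-0.003,0,0.04,0,100],[-0.003,0,0.09,0,100],[-0.003,0,0.14,0,100],[-0.003,0,0.17,0,100],[-0.003,0,0.187,0,100],[-0.003,0,0.187,0,100],[-0.003,0,0.187,0,100],[-0.003,0,0.187,0,100]]}}

```text
t: 4.3
tcp_pos: [0.5122, 0.2691, 0.0675]
tool_rot: [0.948, 0.317, 0.001, 0.0]
force: [-0.1, 0.3, -0.5]
finger_gap: 1.002
```

Run:
```python
from h import *
apply([-.003,0,.187,0]);status()
```

```text
t 4.30 meas [0.5122 0.2691 0.0675 0.6449] cmd [0.5126 0.2686 0.0681 0.6441] F [-0.1  0.3 -0.5] gap 1.002 q [ 0.29  0.71  1.68 -0.    0.74  1.22]
```

Close on the cup.

Call:
{"op": "move_arm", "data": {"deltas": [[0,0,0,0,80],[0,0,0,0,75],[0,0,0,0,65],[0,0,0,0,55],[0,0,0,0,50],[0,0,0,0,50],[0,0,0,0,50],[0,0,0,0,50]], "force": 40}}

```text
t: 4.97
tcp_pos: [0.5122, 0.2691, 0.0681]
tool_rot: [0.949, 0.317, 0.001, -0.0]
force: [-0.7, -0.2, 5.9]
finger_gap: 0.773
```

Run:
```python
from h import *
status()
```

```text
t 4.97 meas [0.5122 0.2691 0.0681 0.6446] cmd [0.5126 0.2686 0.0681 0.6441] F [-0.7 -0.2  5.9] gap 0.773 q [0.29 0.71 1.68 0.   0.74 1.22]
```

Call:
{"op": "move_arm", "data": {"deltas": [[0,0,-0.02,0,50],[0,0,-0.06,0,50],[0,0,-0.12,0,50],[0,0,-0.18,0,50],[0,0,-0.24,0,50],[0,0,-0.28,0,50],[0,0,-0.3,0,50],[0,0,-0.3,0,50]]}}

```text
t: 5.63
tcp_pos: [0.5124, 0.2692, 0.1889]
tool_rot: [0.948, 0.317, 0.002, 0.0]
force: [0.2, 0.8, -1.6]
finger_gap: 0.772
```

Run:
```python
from h import *
apply([0,0,-.3,0]);status();p,d,c=snap('side','s2');crop(p,120,100,340,320,3,'s2c')
delta([.608,.137,.185,.644])
```

```text
t 5.63 meas [0.5124 0.2692 0.1889 0.645 ] cmd [0.5126 0.2686 0.1881 0.6441] F [ 0.2  0.8 -1.6] gap 0.772 q [0.29 0.53 1.61 0.   1.   1.22]
delta [-7.000e-03  4.063e-01  7.700e-03  2.000e-04] len mm 162.56013152711452 rows 3.898324497053106
```

View pics/s2c.png

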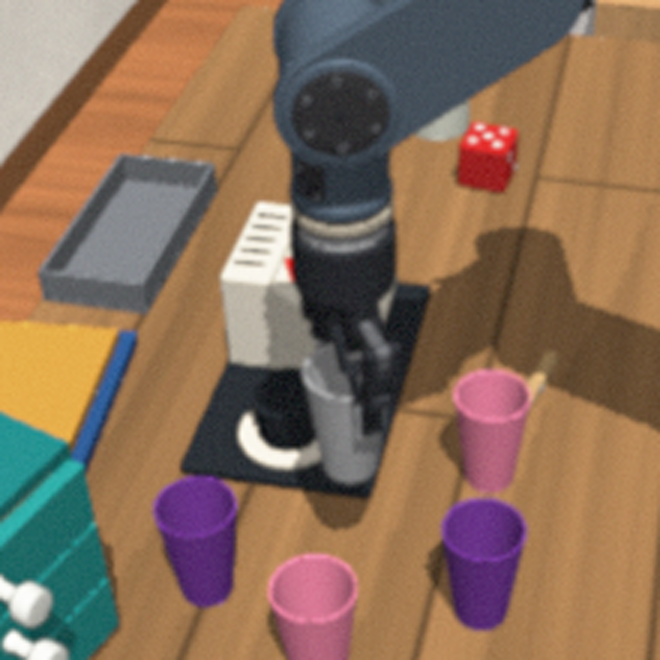

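Run:
```python
from h import *
from scipy.optimize import least_squares
m,s=meas()
p,d,c=snap('scene','sc2');snap('wrist','w4')
crop(p,230,60,430,260,3,'sc2c')
def fit(n):
    p,d,c=load(f'pics/{n}.npz'); W=cloud(d,c);hsv=cv2.cvtColor(p,cv2.COLOR_RGB2HSV).astype(int)
    mk=(hsv[...,1]<60)&(hsv[...,2]>70)&(np.linalg.norm(W[...,:2]-m[:2],axis=-1)<.06)&(W[...,2]>.115)&(W[...,2]<.225)
    print(n,mk.sum()); return W[mk],c['pose'][:3,3]
data=[fit('s2'),fit('sc2')]
def res(a,Qs):
    # a: foot x,y,z, tilt ax, ay
    ax=np.array([a[3],a[4],1]); ax/=np.linalg.norm(ax)
    out=[]
    for Q in Qs:
        v=Q-a[:3]; h=v@ax; r=np.linalg.norm(v-np.outer(h,ax),axis=1); out.append((r-(.022+.115*h))*.993)
    return np.concatenate(out)
for sel in ([0],[1],[0,1]):
    a=np.array([m[0],m[1],.12,0,0.]); Qs=[]
    Qs=[]
    for i in sel:
        Q,cam=data[i]; Qs.append(Q)
    for it in range(4):
        r=least_squares(lambda b:res(np.r_[b[:2],.121,b[2:]],Qs),a[[0,1,3,4]],loss='soft_l1',f_scale=.0015)
        b=r.x; a=np.r_[b[:2],.121,b[2:]]
        Qs=[Q[(((Q[:,:2]-(a[:2]+np.outer(Q[:,2]-.121,a[3:5])))@(a[:2]-data[i][1][:2]))<0.01)&(abs(res(a,[Q]))<.006)] for i,Q in zip(sel,Qs)]
    print(sel,np.round(a,4),sum(map(len,Qs)),np.std(res(a,Qs)), [ (q[:,2].min().round(3),q[:,2].max().round(3)) for q in Qs])
```

```text
s2 694
sc2 532
[0] [ 0.5139  0.267   0.121  -0.033   0.0316] 487 0.0013160993208618074 [(np.float64(0.121), np.float64(0.223))]
[1] [ 0.5124  0.2681  0.121  -0.008  -0.0191] 436 0.0014008452374382867 [(np.float64(0.121), np.float64(0.221))]
[0, 1] [ 0.5129  0.2672  0.121  -0.0139  0.0212] 917 0.0013714148215680524 [(np.float64(0.121), np.float64(0.223)), (np.float64(0.121), np.float64(0.221))]
```

View pics/sc2c.png

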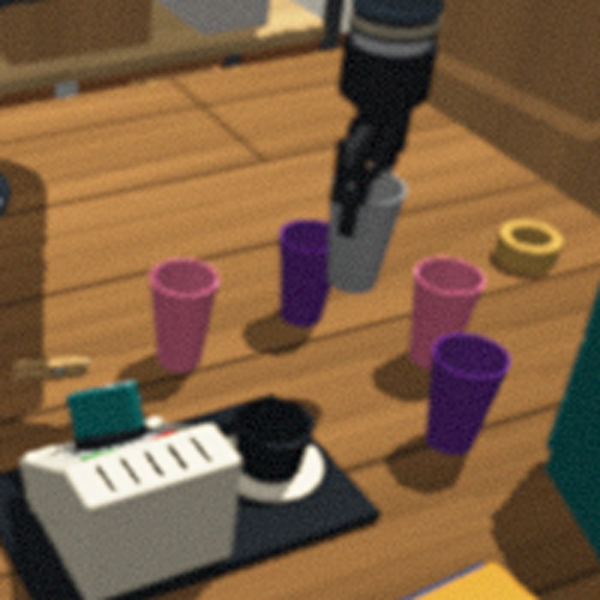

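View pics/w4.png

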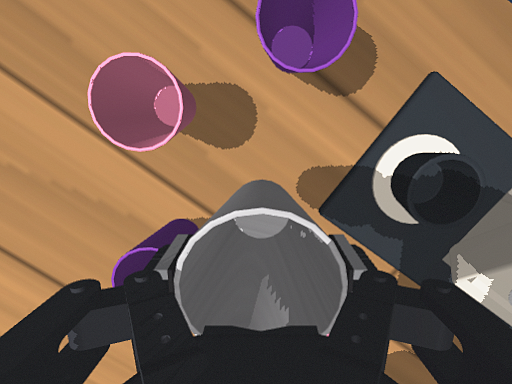

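Run:
```python
from h import *
m,s=meas();setcmd(m);delta([.6072,.138,.175,.645])
```

```text
delta [-2.700e-03  4.061e-01  2.630e-02 -4.000e-04] len mm 162.7809457273603 rows 3.9036198016153545
```

Call:
{"op": "move_arm", "data": {"deltas": [[0,0.03,0,0,50],[0,0.1,0.005,0,50],[0,0.18,0.01,0,50],[0,0.26,0.015,0,50],[-0.002,0.34,0.02,0,50],[-0.003,0.39,0.025,0,50],[-0.003,0.406,0.026,0,50],[-0.003,0.406,0.026,0,50]]}}

```text
t: 6.45
tcp_pos: [0.6087, 0.136, 0.1746]
tool_rot: [0.949, 0.315, -0.001, -0.0]
force: [-0.6, 0.6, -0.9]
finger_gap: 0.772
```

Run:
```python
from h import *
apply([-.003,.406,.026,0]);status();p,d,c=snap('wrist','w5');p,d,c=snap('side','s3');crop(p,140,110,320,290,4,'s3c')
```

```text
t 6.45 meas [0.6087 0.136  0.1746 0.6416] cmd [0.6071 0.138  0.1751 0.6448] F [-0.6  0.6 -0.9] gap 0.772 q [ 0.04  0.61  1.5  -0.    1.04  0.97]
```

View pics/s3c.png

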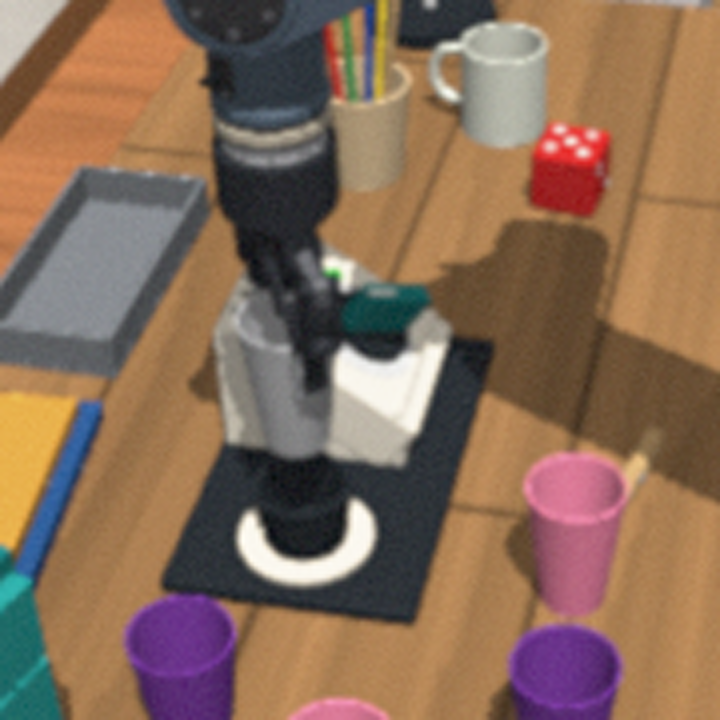

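View pics/w5.png

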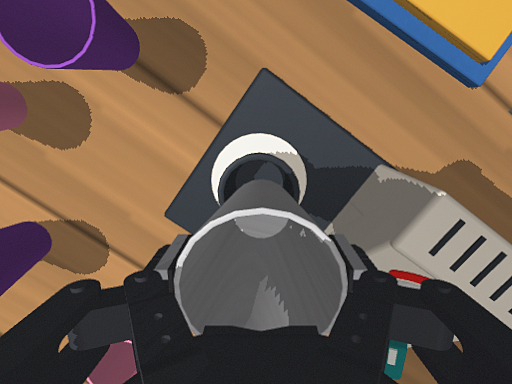

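Call:
{"op": "move_arm", "data": {"deltas": [[0,0,0.01,0,50],[0,0,0.03,0,50],[0,0,0.06,0,50],[0,0,0.09,0,50],[0,0,0.12,0,50],[0,0,0.14,0,50],[0,0,0.15,0,50],[0,0,0.15,0,50]]}}

```text
t: 7.22
tcp_pos: [0.6071, 0.1382, 0.1143]
tool_rot: [0.948, 0.317, -0.001, -0.0]
force: [-0.2, 0.4, -1.3]
finger_gap: 0.771
```

Run:
```python
from h import *
apply([0,0,.15,0]);status()
```

```text
t 7.22 meas [0.6071 0.1382 0.1143 0.6448] cmd [0.6071 0.138  0.1151 0.6448] F [-0.2  0.4 -1.3] gap 0.771 q [0.04 0.69 1.54 0.   0.92 0.97]
```

Foot about 26 mm above the floor, no contact. Continue down.

Call:
{"op": "move_arm", "data": {"deltas": [[0,0,0.01,0,50],[0,0,0.02,0,50],[0,0,0.03,0,50],[0,0,0.04,0,50],[0,0,0.05,0,50],[0,0,0.058,0,50],[0,0,0.062,0,50],[0,0,0.062,0,50]]}}

```text
t: 7.88
tcp_pos: [0.6079, 0.1381, 0.091]
tool_rot: [0.948, 0.317, -0.0, 0.0]
force: [0.5, -1.5, -3.2]
finger_gap: 0.768
```

Run:
```python
from h import *
apply([0,0,.062,0]);status()
```

```text
t 7.88 meas [0.6079 0.1381 0.091  0.6448] cmd [0.6071 0.138  0.0903 0.6448] F [ 0.5 -1.5 -3.2] gap 0.768 q [ 0.04  0.72  1.55 -0.    0.87  0.97]
```

Call:
{"op": "move_arm", "data": {"deltas": [[0,0,0.003,0,50],[0,0,0.005,0,50],[0,0,0.007,0,50],[0,0,0.009,0,50],[0,0,0.01,0,50],[0,0,0.01,0,50],[0,0,0.01,0,50],[0,0,0.01,0,50]]}}

```text
t: 8.55
tcp_pos: [0.6085, 0.1383, 0.0899]
tool_rot: [0.948, 0.317, 0.001, 0.0]
force: [-4.2, -1.3, 13.1]
finger_gap: 0.77
```

Run:
```python
from h import *
apply([0,0,.01,0]);status()
```

```text
t 8.55 meas [0.6085 0.1383 0.0899 0.6447] cmd [0.6071 0.138  0.0863 0.6448] F [-4.2 -1.3 13.1] gap 0.770 q [0.04 0.72 1.55 0.   0.87 0.97]
```

Call:
{"op": "move_arm", "data": {"deltas": [[0,0,0,0,80],[0,0,0,0,85],[0,0,0,0,90],[0,0,0,0,95],[0,0,0,0,100],[0,0,0,0,100],[0,0,0,0,100],[0,0,0,0,100]]}}

```text
t: 9.22
tcp_pos: [0.608, 0.1383, 0.0871]
tool_rot: [0.948, 0.317, -0.0, -0.0]
force: [-0.4, -0.6, 0.1]
finger_gap: 1.002
```

```bash
cat > cupfit.py <<'E'
from h import *
from scipy.optimize import least_squares
def cupfit(names,c0,foot,zlo,zhi):
    def res(a,Qs):
        ax=np.array([a[3],a[4],1]); ax/=np.linalg.norm(ax); out=[]
        for Q in Qs:
            v=Q-a[:3]; h=v@ax; r=np.linalg.norm(v-np.outer(h,ax),axis=1); out.append(r-(.022+.115*h))
        return np.concatenate(out)
    for n in names:
        p,d,c=load(f'pics/{n}.npz'); W=cloud(d,c);hsv=cv2.cvtColor(p,cv2.COLOR_RGB2HSV).astype(int)
        mk=(hsv[...,1]<60)&(hsv[...,2]>70)&(np.linalg.norm(W[...,:2]-c0,axis=-1)<.05)&(W[...,2]>zlo)&(W[...,2]<zhi)
        Q=W[mk]; cam=c['pose'][:3,3]; a=np.r_[c0,foot,0,0]
        for it in range(4):
            r=least_squares(lambda b:res(np.r_[b[:2],foot,b[2:]],[Q]),a[[0,1,3,4]],loss='soft_l1',f_scale=.0015)
            b=r.x;a=np.r_[b[:2],foot,b[2:]]
            Q=Q[(((Q[:,:2]-(a[:2]+np.outer(Q[:,2]-foot,a[3:5])))@(a[:2]-cam[:2]))<0.01)&(abs(res(a,[Q]))<.006)]
        top=W[mk][:,2]; print(n,'foot',np.round(a[:2],4),'tilt',np.round(a[3:],3),len(Q),'top z',np.round(np.percentile(top,[95,99,100]),4))
E
python3 - <<'E'
from cupfit import *
status();p,d,c=snap('side','s4');crop(p,140,110,320,290,4,'s4c');p,d,c=snap('scene','sc4')
cupfit(['s4','sc4'],np.array([.6078,.1372]),.02,.07,.13)
E
```

```text
t 9.22 meas [0.608  0.1383 0.0871 0.6448] cmd [0.6071 0.138  0.0863 0.6448] F [-0.4 -0.6  0.1] gap 1.002 q [0.04 0.73 1.55 0.   0.86 0.97]
s4 foot [0.6086 0.1366] tilt [-0.021  0.019] 172 top z [0.1217 0.1243 0.1266]
sc4 foot [0.6085 0.1401] tilt [ 0.002 -0.031] 189 top z [0.1215 0.1228 0.1262]
```

View pics/s4c.png

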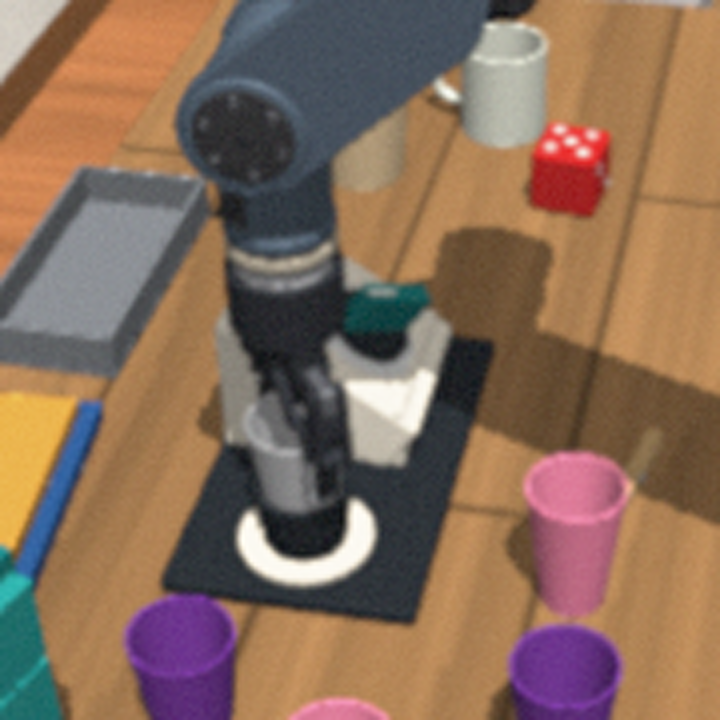

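Call:
{"op": "move_arm", "data": {"deltas": [[0,0,-0.03,0,100],[0,0,-0.08,0,100],[0,0,-0.15,0,100],[0,0,-0.23,0,100],[0,0,-0.31,0,100],[0,0,-0.39,0,100],[0,0,-0.45,0,100],[0,0,-0.48,0,100]]}}

```text
t: 9.98
tcp_pos: [0.6096, 0.1384, 0.2848]
tool_rot: [0.948, 0.317, 0.004, 0.001]
force: [0.1, 0.6, 0.0]
finger_gap: 1.003
```

Run:
```python
from h import *
from cupfit import cupfit
apply([0,0,-.48,0]);status()
snap('side','s5');snap('scene','sc5')
cupfit(['s5','sc5'],np.array([.6078,.1372]),.02,.07,.13)
m,s=meas()
for n in('s5','sc5'):
    p,d,c=load(f'pics/{n}.npz');W=cloud(d,c);hsv=cv2.cvtColor(p,cv2.COLOR_RGB2HSV).astype(int)
    mk=(hsv[...,1]<60)&(hsv[...,2]>70)&(np.linalg.norm(W[...,:2]-[.608,.137],axis=-1)<.042)&(W[...,2]>.1); print(n,'rim z',np.percentile(W[mk][:,2],[50,90,99]))
delta([.53,-.01,.33,1.2])
```

```text
t 9.98 meas [0.6096 0.1384 0.2848 0.645 ] cmd [0.6071 0.138  0.2783 0.6448] F [0.1 0.6 0. ] gap 1.003 q [0.04 0.48 1.39 0.   1.26 0.97]
s5 foot [0.6069 0.136 ] tilt [0.012 0.023] 310 top z [0.1218 0.1242 0.127 ]
sc5 foot [0.6076 0.1366] tilt [0.018 0.023] 353 top z [0.1213 0.123  0.1236]
s5 rim z [0.44856113 0.47376748 0.61178273]
sc5 rim z [0.43251937 0.47027142 0.50807851]
delta [-0.3764  0.1798 -0.1292 -1.1104] len mm 174.66901829518972 rows 4.188705474704789
```

Run:
```python
from h import *
m,s=meas();print(m);delta([.575,-.013,.26,.68])
```

```text
[0.60964047 0.13843602 0.28361808 0.644956  ]
delta [-0.291   0.2534  0.0458 -0.0704] len mm 155.42379097250105 rows 3.727189231954462
```

Call:
{"op": "move_arm", "data": {"deltas": [[-0.02,0.02,0,0,100],[-0.07,0.06,0.01,-0.01,90],[-0.13,0.11,0.02,-0.03,80],[-0.19,0.16,0.03,-0.05,70],[-0.25,0.21,0.04,-0.06,60],[-0.28,0.24,0.045,-0.07,50],[-0.29,0.253,0.045,-0.07,45],[-0.29,0.253,0.045,-0.07,45]]}}

```text
t: 10.75
tcp_pos: [0.5752, -0.0142, 0.2599]
tool_rot: [0.943, 0.332, -0.001, -0.001]
force: [0.4, 0.8, 0.1]
finger_gap: 0.449
```

Run:
```python
from h import *
apply([-.29,.253,.045,-.07]);status()
p,d,c=snap('wrist','w6');status()
```

```text
t 10.75 meas [ 0.5752 -0.0142  0.2599  0.6766] cmd [ 0.5752 -0.0126  0.2603  0.6798] F [0.4 0.8 0.1] gap 0.449 q [-0.22  0.44  1.54 -0.    1.17  0.68]
t 10.80 meas [ 0.5756 -0.0129  0.2603  0.6779] cmd [ 0.5752 -0.0126  0.2603  0.6798] F [-0.4 -0.2  1. ] gap 0.455 q [-0.22  0.44  1.54  0.    1.17  0.68]
```

View pics/w6.png

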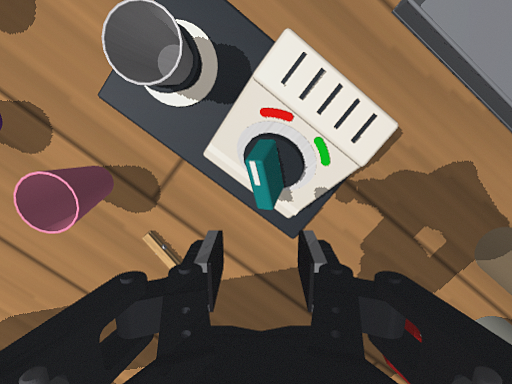

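```bash
cat > dial.py <<'E'
from h import *
n=np.array([-np.sin(np.radians(35))*np.cos(.016),-np.sin(np.radians(35))*np.sin(.016),np.cos(np.radians(35))])
l=np.array([-np.sin(.016),np.cos(.016),0]); u=np.cross(l,n)
O=np.array([.599,-.0125,.0862])  # axis on slope surface
def teal(name,disp=True):
    p,d,c=load(f'pics/{name}.npz'); W=cloud(d,c); hsv=cv2.cvtColor(p,cv2.COLOR_RGB2HSV).astype(int)
    m=(abs(hsv[...,0]-88)<10)&(hsv[...,1]>90)&(np.linalg.norm(W-O,axis=-1)<.08)&(W[...,2]<.2)
    Q=W[m]-O; return np.stack([Q@u,Q@l,Q@n],1),m,W,hsv
def topfit(name):
    S,m,W,hsv=teal(name)
    h=S[:,2]; hist,e=np.histogram(h,bins=np.arange(0,.08,.001)); k=hist.argmax()
    top=np.percentile(h,97); 
    white=(hsv[...,1]<60)&(hsv[...,2]>150)
    T=S[abs(h-e[k]-.0005)<.002]
    rect=cv2.minAreaRect((T[:,:2]*1000).astype(np.float32))
    q=T[:,:2]-T[:,:2].mean(0); ev=np.linalg.svd(q,full_matrices=False)[2][0]; ev*=np.sign(ev[0])
    print(name,'N',len(S),'mode h',e[k].round(4),'p97',top.round(4),'rect (u,l mm)',np.round(rect[0],1),np.round(rect[1],1),round(rect[2],1),'pca phi',np.arctan2(ev[1],ev[0]).round(3),'ctr',np.round(T[:,:2].mean(0)*1000,1),len(T))
    return S,T
E
python3 - <<'E'
from dial import *
topfit('w6'); topfit('w1')
S,m,W,hsv=teal('w6')
print(np.histogram(S[:,2]*1000,bins=np.arange(0,60,3)))
for nm,mm in (('red',((hsv[...,0]<8)|(hsv[...,0]>172))&(hsv[...,1]>140)),('green',(abs(hsv[...,0]-60)<14)&(hsv[...,1]>120))):
    q=W[mm&(np.linalg.norm(W-O,axis=-1)<.08)]-O; print(nm,(q@u).mean(),(q@l).mean(),(q@n).mean())
# skirt: dark points
mm=(hsv[...,2]<70)&(np.linalg.norm(W-O,axis=-1)<.045); q=W[mm]-O; h=q@n
print('dark h',np.histogram(h*1000,bins=np.arange(-6,20,2)));q=q[(h>-.0)&(h<.012)]
print(cv2.minEnclosingCircle((np.stack([q@u,q@l],1)*1000).astype(np.float32)))
p,_,_=load('pics/w6.npz');crop(p,200,80,370,240,4,'w6c')
E
```

```text
w6 N 1787 mode h 0.045 p97 0.0466 rect (u,l mm) [ 0.9 -1.3] [60.  17.8] 44.3 pca phi 0.732 ctr [ 1.7 -1.8] 686
w1 N 921 mode h 0.045 p97 0.0468 rect (u,l mm) [ 0.7 -0.8] [59.3 17.7] 44.7 pca phi 0.751 ctr [ 1.  -1.3] 429
(array([  0,   2,  20,  61,  84,  89,  90,  90,  91, 101,  97, 100, 103,
       110, 196, 553,   0,   0,   0]), array([ 0,  3,  6,  9, 12, 15, 18, 21, 24, 27, 30, 33, 36, 39, 42, 45, 48,
       51, 54, 57]))
red 0.04382253153629909 0.027299915365360614 0.000365388203465635
green 0.043926082778862584 -0.02785577274608154 0.00039703696485815737
dark h (array([  0,   0,   0,   7,  56,  70, 106, 938,  55,  30,  30,  39]), array([-6, -4, -2,  0,  2,  4,  6,  8, 10, 12, 14, 16, 18]))
((1.4607723951339722, -0.813378095626831), 31.60411262512207)
```

View pics/w6c.png

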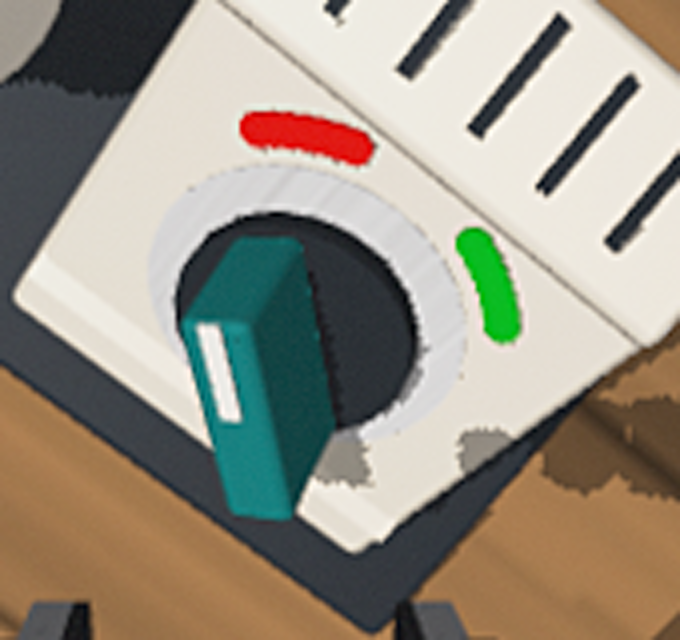

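Run:
```python
from h import *
m,s=meas();print(m);delta([.578,-.0138,.125,.88])
```

```text
[ 0.57558765 -0.01286862  0.26028087  0.67790468]
delta [ 0.0036  0.0066  0.3383 -0.4004] len mm 135.3478161776065 rows 3.2457509874725776
```

Call:
{"op": "move_arm", "data": {"deltas": [[0,0,0.03,-0.1,45],[0,0,0.08,-0.25,45],[0.003,0.006,0.14,-0.4,45],[0.003,0.006,0.2,-0.4,45],[0.003,0.006,0.26,-0.4,45],[0.003,0.006,0.31,-0.4,45],[0.003,0.006,0.338,-0.4,45],[0.003,0.006,0.338,-0.4,45]]}}

```text
t: 11.47
tcp_pos: [0.5769, -0.0118, 0.1234]
tool_rot: [0.904, 0.426, -0.002, -0.002]
force: [-0.3, -0.2, -0.6]
finger_gap: 0.451
```

Run:
```python
from h import *
apply([0.003,.006,.338,-.4]);status();p,d,c=snap('wrist','w7');p,d,c=snap('side','s7');crop(p,160,140,320,300,4,'s7c')
```

```text
t 11.47 meas [ 0.5769 -0.0118  0.1234  0.8812] cmd [ 0.5777 -0.0137  0.1251  0.8798] F [-0.3 -0.2 -0.6] gap 0.451 q [-0.21  0.63  1.65  0.    0.87  0.48]
```

View pics/w7.png

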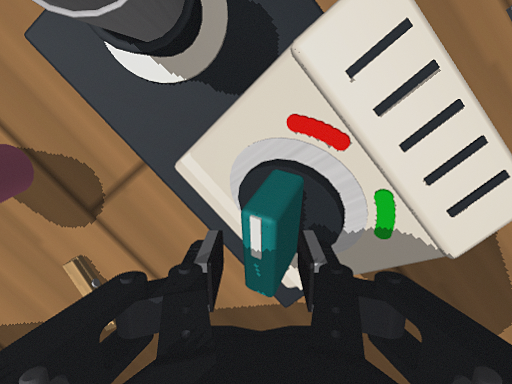

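View pics/s7c.png

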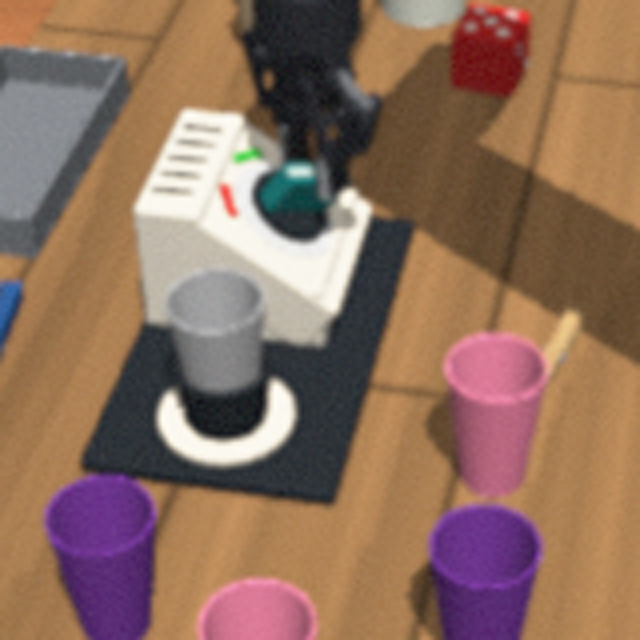

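Call:
{"op": "move_arm", "data": {"deltas": [[0,0,0.008,0,40],[0,0,0.015,0.1,36],[0,0,0.015,0.25,34],[0,0,0.015,0.4,34],[0,0,0.015,0.55,34],[0,0,0.015,0.7,34],[0,0,0.015,0.72,34],[0,0,0.015,0.72,34]], "force": 25}}

```text
t: 12.23
tcp_pos: [0.5775, -0.0131, 0.1209]
tool_rot: [0.966, 0.258, -0.001, -0.0]
force: [-4.4, 1.6, 3.0]
finger_gap: 0.339
```

Run:
```python
from h import *
apply([0,0,.015,.72]);status();s=manip.sense();print(s['ft_torque'])
```

```text
t 12.23 meas [ 0.5775 -0.0131  0.1209  0.5215] cmd [ 0.5777 -0.0137  0.1191  0.5198] F [-4.4  1.6  3. ] gap 0.339 q [-0.22  0.63  1.66  0.    0.86  0.83]
[0.17991467 0.67146756 0.08478725]
```

Now close at 25 N.

Call:
{"op": "move_arm", "data": {"deltas": [[0,0,0,0,28],[0,0,0,0,22],[0,0,0,0,16],[0,0,0,0,12],[0,0,0,0,12],[0,0,0,0,12],[0,0,0,0,12],[0,0,0,0,12]], "force": 25}}

```text
t: 12.9
tcp_pos: [0.5786, -0.013, 0.1217]
tool_rot: [0.966, 0.257, 0.0, -0.0]
force: [-4.6, 2.7, 8.9]
finger_gap: 0.246
```

Run:
```python
from h import *
from dial import topfit
status();s=manip.sense();print(s['ft_torque']);p,d,c=snap('wrist','w8');topfit('w8');
```

```text
t 12.90 meas [ 0.5786 -0.013   0.1217  0.5208] cmd [ 0.5777 -0.0137  0.1191  0.5198] F [-4.6  2.7  8.9] gap 0.246 q [-0.22  0.63  1.65  0.    0.86  0.83]
[ 0.36593136  0.79862301 -0.05425303]
w8 N 4857 mode h 0.045 p97 0.046 rect (u,l mm) [ 1.5 -0.2] [59.6 17.9] 29.1 pca phi 0.504 ctr [4.8 0.2] 1814
```

View pics/w8.png

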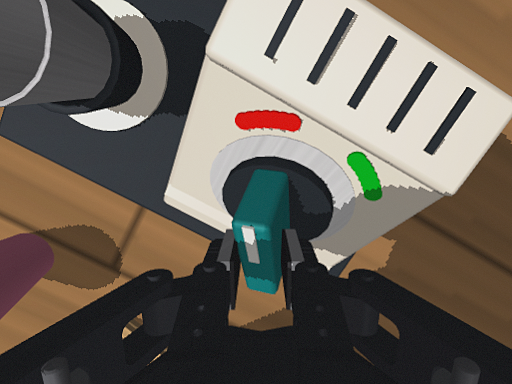

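Run:
```python
from h import *
delta([.569,-.0135,.1355,.5198])
```

```text
delta [-0.0185 -0.0113 -0.041   0.    ] len mm 18.53261220575923 rows 0.4444271512172477
```

Call:
{"op": "move_arm", "data": {"deltas": [[-0.003,-0.002,-0.007,0,12],[-0.006,-0.004,-0.014,0,12],[-0.009,-0.006,-0.021,0,12],[-0.012,-0.008,-0.028,0,12],[-0.015,-0.01,-0.035,0,12],[-0.018,-0.011,-0.041,0,12],[-0.018,-0.011,-0.041,0,12],[-0.018,-0.011,-0.041,0,12]], "force": 30}}

```text
t: 13.62
tcp_pos: [0.5705, -0.0136, 0.1355]
tool_rot: [0.966, 0.257, 0.0, 0.0]
force: [3.8, -0.2, -16.9]
finger_gap: 0.231
```

Run:
```python
from h import *
from dial import topfit
apply([-.018,-.011,-.041,0]);status();s=manip.sense();print(s['ft_torque']);p,d,c=snap('wrist','w9');topfit('w9');
```

```text
t 13.62 meas [ 0.5705 -0.0136  0.1355  0.5195] cmd [ 0.5692 -0.0135  0.1355  0.5198] F [  3.8  -0.2 -16.9] gap 0.231 q [-0.22  0.6   1.67 -0.    0.88  0.83]
[-0.41356914 -0.80661121 -0.10571031]
w9 N 4475 mode h 0.059 p97 0.0603 rect (u,l mm) [ 1.2 -0.9] [59.5 17.6] 25.9 pca phi 0.432 ctr [5.1 0.1] 1772
```

View pics/w9.png

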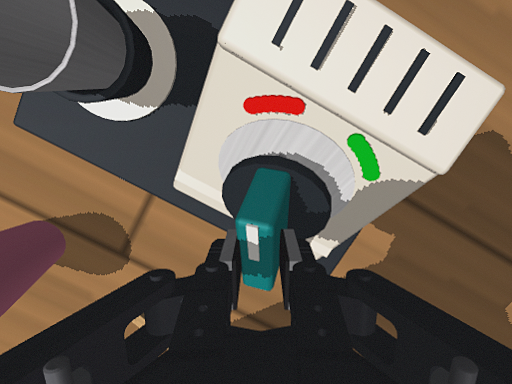

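Call:
{"op": "move_arm", "data": {"deltas": [[0,0,0,0,25],[0,0,0,0,30],[0,0,0,0.1,30],[0,0,0,0.28,30],[0,0,0,0.46,30],[0,0,0,0.64,30],[0,0,0,0.82,30],[0,0,0,1.0,30]]}}

```text
t: 14.33
tcp_pos: [0.5687, -0.0124, 0.1381]
tool_rot: [1.0, 0.008, -0.001, -0.001]
force: [-2.0, 1.3, 1.9]
finger_gap: 0.3
```

Run:
```python
from h import *
from dial import topfit
apply([0,0,0,1]);status();s=manip.sense();print(s['ft_torque']);p,d,c=snap('wrist','w10');topfit('w10');delta([.5692,-.0135,.1355,-.43])
```

```text
t 14.33 meas [ 0.5687 -0.0124  0.1381  0.0161] cmd [ 0.5692 -0.0135  0.1355  0.0198] F [-2.   1.3  1.9] gap 0.300 q [-0.22  0.59  1.67  0.    0.88  1.34]
[0.25735651 0.43951942 0.05151289]
w10 N 4769 mode h 0.058 p97 0.0587 rect (u,l mm) [ 1.6 -0.7] [58.6 17.8] 18.3 pca phi 0.283 ctr [ 4.8 -0.7] 1533
delta [-0.     -0.      0.      0.8996] len mm 0.024778757562319387 rows 0.0005942148096479469
```

Call:
{"op": "move_arm", "data": {"deltas": [[0,0,0,0.15,30],[0,0,0,0.3,30],[0,0,0,0.45,30],[0,0,0,0.6,30],[0,0,0,0.75,30],[0,0,0,0.9,30],[0,0,0,0.9,30],[0,0,0,0.9,30]]}}

```text
t: 15.05
tcp_pos: [0.5701, -0.0126, 0.1377]
tool_rot: [0.977, -0.212, 0.0, -0.0]
force: [-2.0, 3.4, 2.2]
finger_gap: 0.299
```

Run:
```python
from h import *
from dial import topfit
apply([0,0,0,.9]);status();s=manip.sense();print(s['ft_torque']);p,d,c=snap('wrist','w11');topfit('w11')
```

```text
t 15.05 meas [ 0.5701 -0.0126  0.1377 -0.4269] cmd [ 0.5692 -0.0135  0.1355 -0.4302] F [-2.   3.4  2.2] gap 0.299 q [-0.22  0.6   1.67  0.    0.88  1.78]
[0.53922732 0.23432699 0.07082387]
w11 N 4085 mode h 0.055 p97 0.0565 rect (u,l mm) [ 1.7 -1.3] [17.7 58.5] 86.3 pca phi -0.088 ctr [ 5.7 -1.9] 1725
```

View pics/w11.png

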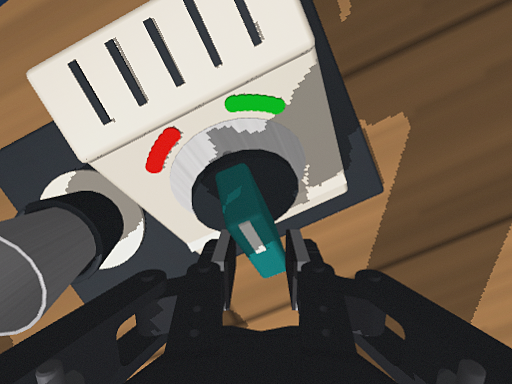

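Call:
{"op": "move_arm", "data": {"deltas": [[0,0,0,0,27],[0,0,-0.002,0,24],[-0.002,0.001,-0.004,0,21],[-0.004,0.002,-0.007,0,18],[-0.006,0.003,-0.01,0,15],[-0.006,0.003,-0.01,0,12],[-0.009,0.004,-0.015,0,12],[-0.009,0.004,-0.015,0,12]], "force": 25}}

```text
t: 15.77
tcp_pos: [0.569, -0.0133, 0.1424]
tool_rot: [0.977, -0.213, 0.003, -0.001]
force: [5.0, 3.8, -4.7]
finger_gap: 0.207
```

Run:
```python
from h import *
from dial import topfit
apply([-.009,.004,-.015,0]);status();s=manip.sense();print(s['ft_torque']);p,d,c=snap('wrist','w12');topfit('w12')
```

```text
t 15.77 meas [ 0.569  -0.0133  0.1424 -0.4293] cmd [ 0.5653 -0.0135  0.1415 -0.4302] F [ 5.   3.8 -4.7] gap 0.207 q [-0.22  0.59  1.67  0.    0.88  1.78]
[ 0.73311326 -0.8260924   0.10251348]
w12 N 3879 mode h 0.059 p97 0.0604 rect (u,l mm) [3.7 5.8] [32.3 59.9] 71.2 pca phi -0.335 ctr [ 5.1 -1.8] 1732
```

View pics/w12.png

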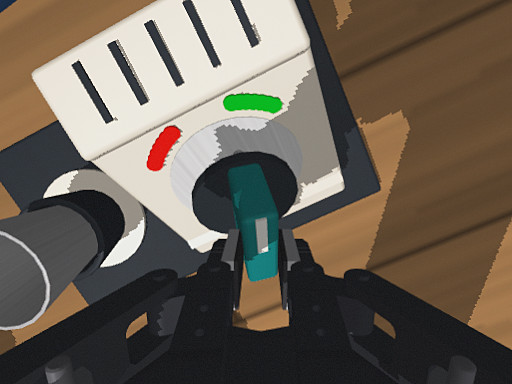

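Call:
{"op": "move_arm", "data": {"deltas": [[0.004,-0.002,0.003,0,12],[0.008,-0.004,0.006,0,12],[0.012,-0.006,0.009,0,12],[0.016,-0.008,0.012,0,12],[0.019,-0.009,0.015,0,12],[0.019,-0.009,0.015,0,12],[0.019,-0.009,0.015,0,12],[0.019,-0.009,0.015,0,12]]}}

```text
t: 16.48
tcp_pos: [0.573, -0.013, 0.1367]
tool_rot: [0.977, -0.213, -0.002, 0.0]
force: [-4.1, 1.9, 5.7]
finger_gap: 0.209
```

```bash
cat >> dial.py <<'E'
def bar(name):
    """robust: h from mode of top face, angle by fitting 60x18 rect to top points"""
    S,m,W,hsv=teal(name); h=S[:,2]; hist,e=np.histogram(h,bins=np.arange(.03,.07,.0005)); k=hist.argmax(); h0=np.median(h[abs(h-e[k])<.0015])
    T=S[abs(h-h0)<.0015][:,:2]
    best=None
    c0=np.array([.0012,-.0009])
    for phi in np.arange(-1.1,1.0,.005):
        b=np.array([np.cos(phi),np.sin(phi)]); w=np.array([-b[1],b[0]]); q=T-c0
        y=q@w
        lo,hi=np.percentile(y,[2,98]); sc=hi-lo
        if best is None or sc<best[0]: best=(sc,phi,(lo+hi)/2)
    print(name,'pull mm %.1f'%((h0-.0455)*1000),'phi %.3f theta %.3f'%(best[1],.575-best[1]),'width %.1f mid %.1f'%(best[0]*1000,best[2]*1000))
E
python3 - <<'E'
from dial import *
apply([.019,-.009,.015,0]);status();s=manip.sense();print(s['ft_torque']);p,d,c=snap('wrist','w13')
for n_ in('w6','w8','w9','w10','w11','w12','w13'): bar(n_)
E
```

```text
t 16.48 meas [ 0.573  -0.013   0.1367 -0.4298] cmd [ 0.5737 -0.0134  0.1355 -0.4302] F [-4.1  1.9  5.7] gap 0.209 q [-0.22  0.6   1.66 -0.    0.89  1.78]
[0.44151073 0.69264048 0.03009714]
w6 pull mm 0.3 phi 0.755 theta -0.180 width 16.0 mid 0.2
w8 pull mm -0.0 phi 0.515 theta 0.060 width 15.9 mid 0.1
w9 pull mm 14.1 phi 0.430 theta 0.145 width 15.8 mid 0.1
w10 pull mm 12.6 phi 0.300 theta 0.275 width 15.8 mid -0.1
w11 pull mm 10.5 phi -0.080 theta 0.655 width 15.9 mid -0.1
w12 pull mm 14.2 phi -0.345 theta 0.920 width 16.0 mid 0.1
w13 pull mm 7.5 phi -0.330 theta 0.905 width 15.7 mid 0.1
```

Call:
{"op": "move_arm", "data": {"deltas": [[-0.002,0,-0.004,0.06,12],[-0.002,0,-0.004,0.12,12],[-0.002,0,-0.004,0.18,12],[-0.002,0,-0.004,0.25,12],[-0.001,0,-0.002,0.25,12],[0,0,0.002,0.25,12],[0.001,0,0.003,0.25,12],[0.001,0,0.003,0.25,12]]}}

```text
t: 17.2
tcp_pos: [0.5745, -0.013, 0.1358]
tool_rot: [0.962, -0.274, -0.0, -0.0]
force: [-0.4, 2.4, -0.7]
finger_gap: 0.212
```

Run:
```python
from dial import *
apply([.001,0,.003,.25]);status();s=manip.sense();print(s['ft_torque'],'along n',s['force']@n);p,d,c=snap('wrist','w14')
bar('w14')
```

```text
t 17.20 meas [ 0.5745 -0.013   0.1358 -0.5541] cmd [ 0.5741 -0.0135  0.1343 -0.5552] F [-0.4  2.4 -0.7] gap 0.212 q [-0.22  0.6   1.65  0.    0.88  1.91]
[0.78493195 0.12560606 0.11088141] along n -0.3986190343459274
w14 pull mm 6.0 phi -0.470 theta 1.045 width 15.6 mid 0.3
```

Call:
{"op": "move_arm", "data": {"deltas": [[0.002,-0.001,0.003,0,12],[0.004,-0.002,0.006,0,12],[0.006,-0.003,0.009,0,12],[0.008,-0.004,0.012,0,12],[0.009,-0.006,0.015,0,12],[0.011,-0.007,0.018,0,12],[0.011,-0.007,0.018,0,12],[0.011,-0.007,0.018,0,12]]}}

```text
t: 17.92
tcp_pos: [0.5777, -0.0132, 0.1303]
tool_rot: [0.962, -0.273, -0.002, 0.001]
force: [-11.5, 2.1, 22.7]
finger_gap: 0.21
```

Run:
```python
from dial import *
apply([.011,-.007,.018,0]);status();s=manip.sense();print(s['ft_torque'],'along n',s['force']@n);p,d,c=snap('wrist','w15')
bar('w15')
```

```text
t 17.92 meas [ 0.5777 -0.0132  0.1303 -0.554 ] cmd [ 0.5793 -0.0135  0.1271 -0.5552] F [-11.5   2.1  22.7] gap 0.210 q [-0.22  0.62  1.65 -0.    0.88  1.91]
[0.54113164 1.76319311 0.06863056] along n 25.167203606020312
w15 pull mm 0.1 phi -0.495 theta 1.070 width 15.7 mid 0.2
```

Call:
{"op": "move_arm", "data": {"deltas": [[-0.002,0.001,-0.003,0,12],[-0.003,0.002,-0.005,0,12],[-0.003,0.002,-0.005,0,20],[-0.003,0.002,-0.005,0,28],[-0.003,0.002,-0.005,0,36],[-0.003,0.002,-0.005,0,42],[-0.003,0.002,-0.005,0,45],[-0.003,0.002,-0.005,0,45]]}}

```text
t: 18.63
tcp_pos: [0.5791, -0.0136, 0.1298]
tool_rot: [0.962, -0.274, 0.0, 0.0]
force: [0.2, -0.7, 0.3]
finger_gap: 0.453
```

Run:
```python
from dial import *
apply([-.003,.002,-.005,0]);status();s=manip.sense();print(s['ft_torque'],'along n',s['force']@n);p,d,c=snap('wrist','w16')
bar('w16')
```

```text
t 18.63 meas [ 0.5791 -0.0136  0.1298 -0.5553] cmd [ 0.5778 -0.0135  0.1291 -0.5552] F [ 0.2 -0.7  0.3] gap 0.453 q [-0.22  0.62  1.65 -0.    0.88  1.91]
[-0.00399781  0.0352244  -0.00308012] along n 0.17440410238526674
w16 pull mm 0.2 phi -0.495 theta 1.070 width 15.6 mid 0.2
```

View pics/w16.png

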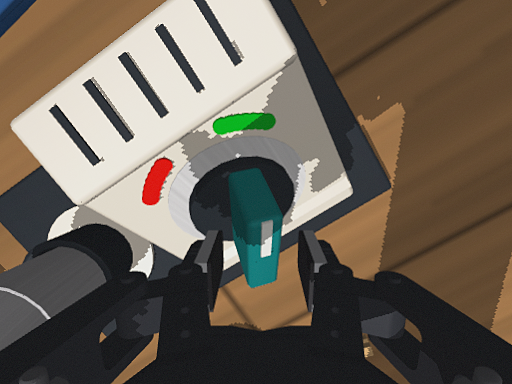

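The bar points at the green band (pointer ~ (265,235), band (244,124)), dial in, fingers clear on both sides. Lift straight up.

Call:
{"op": "move_arm", "data": {"deltas": [[0,0,-0.02,0,45],[0,0,-0.06,0,45],[0,0,-0.12,0,45],[0,0,-0.18,0,45],[0,0,-0.24,0,45],[0,0,-0.3,0,45],[0,0,-0.33,0,45],[0,0,-0.33,0,45]]}}

```text
t: 19.35
tcp_pos: [0.5809, -0.0136, 0.2662]
tool_rot: [0.962, -0.274, 0.004, -0.0]
force: [-0.2, 0.3, -0.4]
finger_gap: 0.453
```

Run:
```python
from dial import *
from cupfit import cupfit
apply([0,0,-.33,0]);status();p,d,c=snap('wrist','w17');bar('w17')
snap('side','s8');snap('scene','sc8')
cupfit(['s8','sc8'],np.array([.6078,.1372]),.02,.07,.13)
p,_,_=load('pics/s8.npz');crop(p,120,60,340,280,3,'s8c')
for k,(u_,v_) in dict(dice=(128,225),peg=(247,183),mug=(75,262),pot=(130,290)).items():
    print(k,np.round(cloud(load('pics/scene0.npz')[1],load('pics/scene0.npz')[2])[v_,u_]-cloud(load('pics/sc8.npz')[1],load('pics/sc8.npz')[2])[v_,u_],4))
```

```text
t 19.35 meas [ 0.5809 -0.0136  0.2662 -0.555 ] cmd [ 0.5778 -0.0135  0.2611 -0.5552] F [-0.2  0.3 -0.4] gap 0.453 q [-0.22  0.44  1.52 -0.    1.17  1.91]
w17 pull mm 0.5 phi -0.495 theta 1.070 width 15.6 mid -0.0
s8 foot [0.6065 0.1374] tilt [0.018 0.007] 305 top z [0.1214 0.1238 0.1256]
sc8 foot [0.6081 0.1365] tilt [0.011 0.025] 356 top z [0.1216 0.123  0.1246]
dice [0.0008 0.     0.0007]
peg [-0.0001  0.     -0.0001]
mug [-0.0043 -0.001  -0.0041]
pot [0.0022 0.0002 0.0026]
```

View pics/s8c.png

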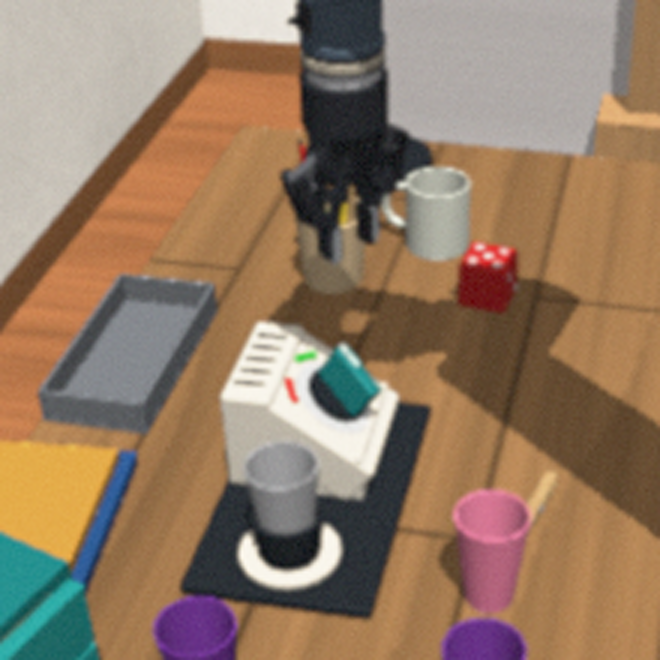

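View pics/w17.png

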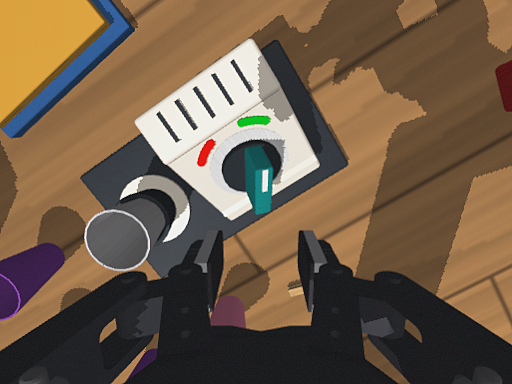

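Run:
```python
from dial import *
def rim(n_,c0,lo):
    p,d,c=load(f'pics/{n_}.npz');W=cloud(d,c);hsv=cv2.cvtColor(p,cv2.COLOR_RGB2HSV).astype(int)
    q=W[(hsv[...,1]<70)&(hsv[...,2]>80)&(np.hypot(W[...,0]-c0[0],W[...,1]-c0[1])<.042)&(W[...,2]>lo)&(W[...,2]<lo+.02)]
    print(n_,len(q),cv2.minEnclosingCircle((q[:,:2]*1000).astype(np.float32)),np.percentile(q[:,2],[50,95]))
rim('w2',(.5125,.2685),.09);rim('w17',(.608,.137),.11)
```

```text
w2 1292 ((512.3112182617188, 268.25506591796875), 33.567047119140625) [0.09953585 0.10124152]
w17 1135 ((608.7576293945312, 138.0973663330078), 34.04618835449219) [0.11904603 0.12322078]
```

Rim is 19.5–22 mm higher than it was on the desk, so the foot is on the floor. Handing in.

Run:
```python
from station import manip
print(manip.sign_off(), manip.sense()['t'])
```

```text
the job is handed in; nothing more can be done
the job is handed in; nothing more can be done
```

I nested the steel cup in the socket and set the dial in the green band, then let go of both and handed the job in at about 19.5 s. The sign-off gave no verdict.

**Cup:** The rim sits 19.5–22 mm higher than it did on the desk, which matches the 20 mm floor. The foot fits to within about 1–2 mm of the socket centre. The fitted tilt is about 0.02–0.03 rad.

**Dial:** I pulled it out about 14 mm with the pointer near red (0.15 rad), then turned it clockwise.
- **Partial slide:** While turning, it slid in to about 10.5 mm at 0.65 rad. I pulled it back to 14 mm before searching.
- **Search:** A gentle push of about 7 N at 0.91 rad met the hard stop at 7.5 mm. At about 1.05 rad the dial dropped in, and I pushed it home with about 25 N, more than the 8 N used for searching.
- **Last check:** The dial is 0.2–0.5 mm out at about 1.07 rad, and the robot is clear of everything.

**Bystanders:** The fixed pixels I compared before and after changed by less than 1 mm for the dice and peg. The pot changed by about 3 mm and the mug by about 6 mm. The robot never went near either of those, so I take this as depth noise.

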